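# Shut the oil tap and swing the spout over the drip cup

### The job

Finish up at the oil outlet. First push the red tap lever round with a fingertip until it is fully shut against its stop; only then push the swivel spout round so that its nozzle hangs over the middle of the blue drip cup, and leave it there. Pick nothing up, and leave the cup, the tin of screws, the line spool and the green bottle standing where they are.

Things in the scene. Friction and masses are not known exactly. Their poses are not given: they have to be found in the camera images.
- oil_outlet: Oil outlet fixed to the bench: steel base plate 70 x 300 x 8 mm, green swivel column 38 mm across, level pipe (22 mm, axis 85 mm high) with a brass ball valve. Origin at bench height on the column axis; z up; +y runs along the pipe to the valve (160 mm away) and the pipe end (225 mm); the spout side, toward the robot, is -x; turned by up to 0.25 rad. Highest point 160 mm (spout cap).
- spout (a joint): Angle (rad) of the swivel spout about the vertical axis through spout_pivot: 0 when the spout points along -x of oil_outlet, positive counterclockwise seen from above, stops at -1.4 and 1.4. It turns stiffly (0.18 N m of friction, about 1.5 N at mid-tube) and stays where it is left.
- spout_pivot (a point): Point on the column's vertical axis at the height of the spout tube's axis (140 mm above the bench). The brass hub there has a radius of 21 mm.
- nozzle (a point): Centre of the spout's lower end, a black sleeve 21 mm across, 85 mm above the bench and 165 mm out from the column's axis. The spout is a level steel tube, 16 mm across, axis 140 mm above the bench, that runs straight out from the hub to 150 mm and then bends straight down to this point.
- tap (a joint): Angle (rad) of the tap lever about the vertical axis through tap_pivot: 0 fully open, lever along the pipe pointing to +y of oil_outlet; grows counterclockwise seen from above to 1.571, fully shut against its stop, lever across the pipe pointing to -x of oil_outlet. Friction 0.12 N m (about 2 N near the end); it stays where it is left.
- tap_pivot (a point): Point on the tap's vertical turning axis at the height of the lever's axis, 135 mm above the bench; steel hub of radius 13 mm.
- tap_tip (a point): Free end of the tap lever, 90 mm from its turning axis, 135 mm above the bench. The outer part of the lever, from 25 to 90 mm, is a red round sleeve 14 mm across.
- drip_cup: Loose open blue plastic cup, mouth 69 mm across, 52 mm high, standing upright; origin at the centre of its underside. It stands on the circle under the nozzle, to within about 10 mm, in one of three places (left, middle, right), 0.92 rad apart.
- screw_tin: Loose open food tin of screws with a paper label, 74 mm across, 62 mm high; origin at the centre of its underside; in another of the three places.
- line_spool: Loose black spool of orange trimmer line lying flat, 92 mm across, 32 mm high; origin at the centre of its underside; in the last of the three places.
- oil_bottle: Loose dark green oil bottle with a red cap, 38 x 58 x 125 mm, standing near the robot's edge of the bench to the left of the work; origin at the centre of its underside.
- battery_charger: Red and black battery charger, fixed, always at the same place to the left of and behind the work: 178 x 200 x 300 mm high (with its handle); origin at the centre of its underside. An obstacle: keep the arm clear of it.
Things that resemble listed ones, but are neither listed nor needed, are in the scene too. There is more than one size of the screw_tin; the job needs the smaller.

How it is judged:
On the way, in this order (a step that is already met when the one before it is completed fails the run):
1. the tap lever is fully shut (within 0.12 rad of its stop) (value of joint tap above 1.45 rad), for 0.2 s.
2. the nozzle hangs over the mouth of the drip cup (horizontal distance between nozzle and drip_cup below 0.022 m), for 0.2 s.
At the end, for the whole second after the job is handed in: The tap lever is shut (joint above 1.45 rad), the nozzle is at rest within 22 mm, seen from above, of the drip cup's axis, and the cup, tin, spool and bottle stand upright within 15 mm of where they were (horizontal distance between nozzle and drip_cup below 0.022 m and value of joint tap above 1.45 rad and velocity of joint spout between -0.03 and 0.03 rad/s and distance of each of drip_cup, screw_tin, line_spool, oil_bottle from where it was at the start of the episode below 0.015 m and angle between each of drip_cup, screw_tin, line_spool, oil_bottle's own z axis and vertical below 0.15 rad); the robot touches nothing.
It fails at once if the spout's nozzle is swung more than 30 mm from its place while the tap is not shut (value of joint tap below 1.4 rad and distance of nozzle from where it was at the start of the episode above 0.03 m).
It fails at once if the cup, tin, spool or bottle is lifted, tipped or shifted by more than 15 mm (distance of any of drip_cup, screw_tin, line_spool, oil_bottle from where it was at the start of the episode above 0.015 m or angle between any of drip_cup, screw_tin, line_spool, oil_bottle's own z axis and vertical above 0.3 rad).
It also fails if it takes over 64 s, if anything falls off the work surface, if the arm or the gripper's body presses on something with over 40 N, if the wrist force passes 120 N, or if a joint passes its speed limit or range.

### The arm

A 6-joint arm with a two-finger parallel gripper is mounted at the origin on a cart in front of the work surface, level with it; the furniture and walls round the work are solid. World frame = base frame: x ahead of the robot, y to its left, z up, the work surface at z = 0. Lengths are in m, angles in rad, forces in N, time in s.
With the tool pointing down it reaches from about 0.35 to 0.975 m from the base axis. Payload 7.1 kg.
Tool frame: the origin (TCP) lies at the very end of the fingers, on their centre line; the grasp point (between the pads) lies 19 mm behind it (grip_point_offset is the distance from the TCP to the grasp point, in m); z points along the fingers, y is the line along which they close (so a half turn about z gives the same grasp; the last joint's range is limited). The gripper opens to 88 mm and grips with 3 to 60 N. Pads are 20 mm wide; open, the fingers measure 115 mm over their backs; the gripper's body (75 mm by 178 mm) begins 61 mm behind the grasp point.
Start: joints at [1.236, 0.423, 1.63, -0, 1.089, -0.019], TCP at [0.194, 0.594, 0.223] pointing down, gripper open.
Joint ranges: [-3, 3], [-0.9, 2.11], [0.09, 2.58], [-1.31, 4.45], [0.11, 2.69], [-2.54, 2.54]. Speed limits (rad/s): [2.39, 2.39, 3.01, 3.14, 3.14, 3.14].

### API

Orientations are given as a unit quaternion [x, y, z, w].
In Python, from bench import observe, grab_frame, close_job, grip_point_offset gives the robot as it stands.
- The arm moves only by the tool play_rows, never from a script. Its argument "plan" is text: rows parted by semicolons, each of 4 numbers parted by spaces: the shift along the tool's x, y, z in cm, then the turn about the tool's z in rad. In form: tx ty tz roll; .... A call has 1 to 8 rows; each row is the pose to reach, as a shift and turn from the pose commanded when the call began, along the tool's axes at that moment; what a row does not reach only later rows make up. A row lasts 1/12 s, in which the tool goes at most 41.7 mm and 7.16 degrees, less where a joint would pass 70% of its speed; a pose out of reach is approached as far as the arm can. A call with a gripper value outside its range is refused whole. "fingers" is the opening, from 0 (shut) to 1 (fully open), set as the call begins (left out, the last holds). The fingers move at their own pace and stop on an object; the grip force is fixed at half the most. Time passes only in rows, so rows that repeat a pose let the fingers close. It gives the time, the measured TCP pose, the force, the opening and the grip force at its end, in the units of the state.
- observe(): the state, without advancing time (a new reading comes with each control period).
- grab_frame(name): name is "scene" or "top" or "wrist"; returns a dict with "img" (420x560x3 uint8, red, green, blue), "range_z" (420x560 float32, m along the optical axis (not along the pixel's ray), 0 where there is no reading), "fx", "fy", "cx", "cy" (pixels), "R" (3x3) and "t" (3): a world point X has camera coordinates R X + t; the wrist camera has in their place "mount" (4x4, takes a point from camera to tool coordinates, whose origin is the TCP and whose axes are the flange's). Camera axes: x right, y down, z forward; pixel columns grow to the right and rows downward; lengths in m; the calibration is good to about 2 mm. A picture is of the moment at which its call begins: read the wrist's pose just before it.
- close_job(): hands the job in; it is judged then, once.
The state is a dict: "clock": time; "qpos": joint angles; "qd": joint speeds; "tau": joint torques, N m; "ee_pos": TCP position; "tool_rot": TCP orientation; "ft_force": force on the tool from outside, world axes, zero at the start; "moment": the same for the moment, N m; "opening": finger opening in m; "grasp_force": force on a finger pad.
Only numpy, scipy, OpenCV 4.12 (cv2) and the standard library are available. Lean on these libraries where they do the work, as an engineer would, in place of code of your own. Each camera call takes 0.05 s, during which the arm holds its last target. There are 200 camera calls.

## Working session

There is one attempt and no reset: what is moved stays moved. The work goes in short steps, Python scripts to look and compute and a tool call to move; the robot and the scene stay as the last step left them, time stands still between calls to the robot, and variables do not carry over. Pictures are saved under pics/ and viewed, at most 10 in all, crops included, and the job is handed in when it is done.

Besides the shell and the picture viewer there is one more tool, called after "Request:" as name(argument=value, ...) on one line, values as JSON. play_rows: Moves the arm, as the interface text tells. Its arguments: {"type":"object","properties":{"plan":{"type":"string"},"fingers":{"type":"number"}},"required":["plan"]}

```bash
mkdir -p pics; cat > h.py <<'E'
import numpy as np, cv2
from bench import observe, grab_frame, close_job, grip_point_offset
def save(f,n): cv2.imwrite('pics/'+n,f['img'][:,:,::-1])
def world(f,u,v,z=None):
    d=np.array([(u-f['cx'])/f['fx'],(v-f['cy'])/f['fy'],1.]);R=f['R'];c=-R.T@f['t'];r=R.T@d
    s=f['range_z'][int(round(v)),int(round(u))] if z is None else (z-c[2])/r[2]
    return c+s*r
E
python3 - <<'E'
from h import *
import pickle
s=observe();print(s)
a=grab_frame('scene');b=grab_frame('top');save(a,'s0.png');save(b,'t0.png')
pickle.dump((a,b),open('f0.pkl','wb'))
for f in(a,b):print(-f['R'].T@f['t'],f['R'].round(2).tolist())
E
```

```text
{'clock': 0.0, 'qpos': array([ 1.23599959e+00,  4.23805332e-01,  1.63067074e+00,  6.28133503e-05,
        1.08857233e+00, -1.89865428e-02]), 'qd': array([-6.93840182e-05,  7.58235152e-05,  3.04766868e-04, -5.78068549e-04,
        2.41994716e-03,  1.08949183e-03]), 'tau': array([ 8.50967590e-04, -5.44610596e+01, -2.73674351e+01,  6.45453553e-02,
        2.28022953e-02, -6.98362123e-05]), 'ee_pos': array([0.19389176, 0.5936004 , 0.22193142]), 'tool_rot': array([ 1.57264076e-01,  9.87556317e-01, -7.11619214e-04, -1.55464629e-04]), 'ft_force': array([-0.71426906, -1.0387442 ,  0.16301882]), 'moment': array([ 0.01790927, -0.00312937, -0.05127722]), 'grasp_force': 0.0, 'opening': 0.08767284629835094}
[ 0.4069466  -0.81210582  1.03422128] [[1.0, -0.08, 0.01], [-0.06, -0.77, -0.63], [0.06, 0.63, -0.77]]
[ 0.35294774 -0.05053919  1.28445539] [[-0.03, -1.0, 0.01], [-0.99, 0.03, -0.12], [0.11, -0.02, -0.99]]
```

View pics/s0.png

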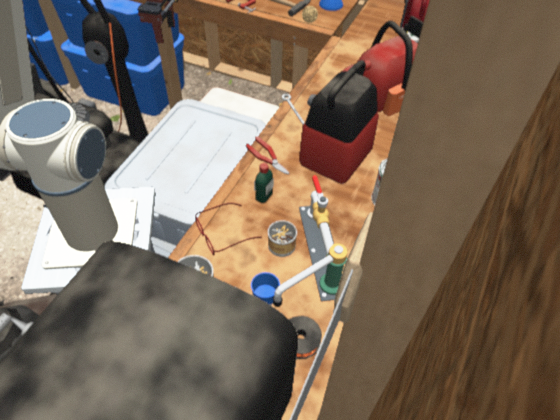

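View pics/t0.png

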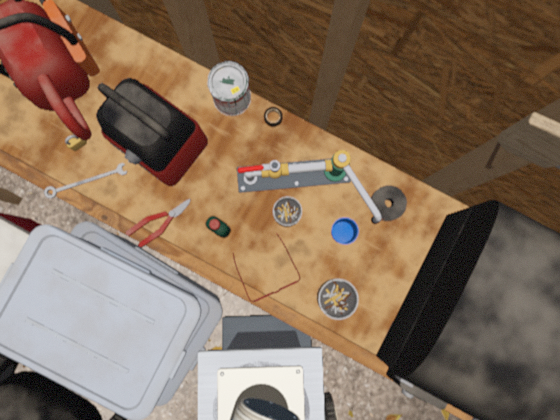

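The top view shows the outlet column at (341,160), the spout running to a nozzle at about (377,218), and the red tap lever from (277,168) to (240,170). The cup is at (344,231) and the spool at (389,203). There are two tins of screws: a small one at (287,211) and a large one at (338,298). The small one is on the nozzle circle and fits the description. I'll confirm that in an enlarged crop.

```bash
python3 - <<'E'
from h import *
import pickle
a,b=pickle.load(open('f0.pkl','rb'))
c=b['img'][120:320,200:420,::-1]
cv2.imwrite('pics/c0.png',cv2.resize(c,None,fx=3,fy=3,interpolation=cv2.INTER_CUBIC)[:600])
E
```

```text
(no output)
```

View pics/c0.png

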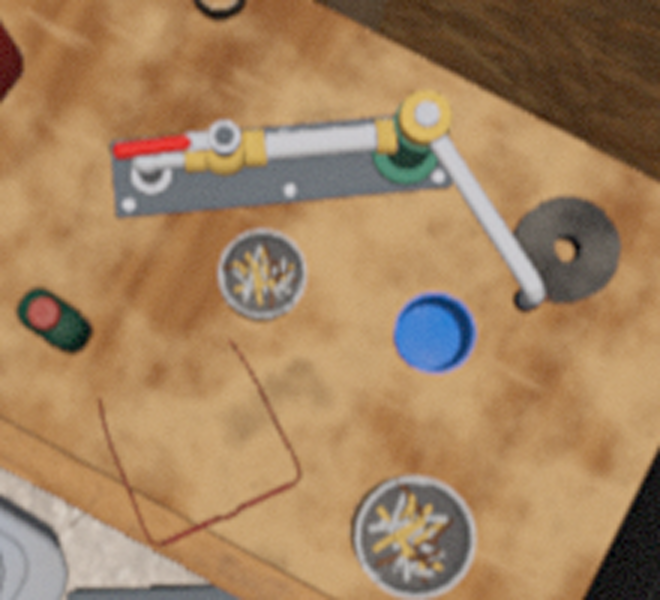

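The crop confirms it. The small tin at (287,211) lies on the nozzle circle beside the cup, while the large one at (338,298) lies off it. The cup mouth is at crop (434,332), the cap at (426,113), the tap hub at (224,138), and the lever tip at (113,152).

```bash
python3 - <<'E'
from h import *
import pickle
a,b=pickle.load(open('f0.pkl','rb'))
P=lambda u,v,z:world(b,200+(u+.5)/3-.5,120+(v+.5)/3-.5,z)
np.set_printoptions(precision=4,suppress=True)
pts=dict(cap=(426,112,.16),taphub=(224,137,.145),tip=(114,153,.135),tipin=(188,143,.135),cup=(434,332,.052),tin=(262,274,.062),spool=(566,249,.032),bottle=(43,312,.125),bend=(537,295,.142),bigtin=(415,536,.09),ring=(220,0,.02))
W={k:P(*v) for k,v in pts.items()}
for k,v in W.items():print(k,v)
for k in('cap','taphub','cup','tin','spool','tip'):
    u,v,z=pts[k];u=round(200+u/3);v=round(120+v/3);print(k,world(b,u,v))
d=W['taphub']-W['cap'];print('yaw',np.arctan2(-d[0],d[1]),np.hypot(*d[:2]))
for k in('cup','tin','spool','bend'):
    d=W[k]-W['cap'];print(k,np.hypot(*d[:2]),np.arctan2(-d[1],-d[0]))
d=W['tip']-W['taphub'];print(np.hypot(*d[:2]),np.arctan2(-d[0],d[1]))
# max heights map nearby, e.g. near wall
E
```

```text
cap [ 0.6095 -0.2101  0.16  ]
taphub [ 0.5968 -0.0513  0.145 ]
tip [0.5883 0.0365 0.135 ]
tipin [ 0.5949 -0.0225  0.135 ]
cup [ 0.4447 -0.2241  0.052 ]
tin [ 0.4967 -0.0802  0.062 ]
spool [ 0.5149 -0.3443  0.032 ]
bottle [0.4637 0.0958 0.125 ]
bend [ 0.4648 -0.2937  0.142 ]
bigtin [ 0.2778 -0.1964  0.09  ]
ring [ 0.7474 -0.0511  0.02  ]
cap [ 0.6094 -0.2108  0.1602]
taphub [ 0.5949 -0.0529  0.1462]
cup [ 0.4468 -0.2332 -0.0006]
tin [ 0.4989 -0.0806  0.0437]
spool [ 0.5181 -0.3536 -0.    ]
tip [0.5866 0.0355 0.1391]
yaw 0.07949257463953707 0.1592545977159023
cup 0.1654180645369786 0.08501858120099742
tin 0.17203447145286446 -0.8558295084408828
spool 0.1642383035914787 0.9568217379207075
bend 0.16709316612108213 0.5243069082638925
0.08828978356681563 0.09716370880453584
```

```bash
python3 - <<'E'
from h import *
import pickle
a,b=pickle.load(open('f0.pkl','rb'))
for f in(a,b):
    v,u=np.mgrid[0:420,0:560];D=f['range_z'];m=D>0
    c=np.stack([(u-f['cx'])/f['fx']*D,(v-f['cy'])/f['fy']*D,D],-1)[m]
    X=(c-f['t'])@f['R']
    k=(X[:,0]>.3)&(X[:,0]<1)&(X[:,1]>-.6)&(X[:,1]<.5)
    X=X[k]
    # height map 5cm: max z in cm, rows x .3->1, cols y .5->-.6
    H=np.full((14,22),-1)
    i=((X[:,0]-.3)/.05).astype(int);j=((.5-X[:,1])/.05).astype(int)
    np.maximum.at(H,(i.clip(0,13),j.clip(0,21)),(X[:,2]*100).round().astype(int))
    print('cols',[round(.475-.05*j,2) for j in range(22)])
    for r in range(14):print(round(.325+.05*r,3),' '.join('%3d'%x for x in H[r]))
E
```

```text
cols [0.47, 0.42, 0.38, 0.32, 0.27, 0.22, 0.17, 0.12, 0.07, 0.02, -0.03, -0.08, -0.13, -0.18, -0.23, -0.28, -0.33, -0.38, -0.43, -0.48, -0.53, -0.58]
0.325  -1  -1  -1  -1  -1  -1   0   1   3   4   1   4   8   9   8  -1  -1  40  40  40  40  40
0.375  -1  -1  -1  -1   0   1   1   1   3   1   1   4   1   1   1  -1  -1  -1  40  40  40  39
0.425  -1  -1  -1   2   2   1   1  10  10   1   1   3   1   6   6   6  -1  -1  40  40  39  38
0.475  -1   0   1   2   2   2   1  13  13   1   6   7   7   6   6  15  12  -1   1  38  36  56
0.525   1   1   1   1   2   2   2   1   1   1   7   7   7   1  15  15   4   4   1  58  89  56
0.575   1   1   1   1  21  22  13   1   1  15  15  15  10  16  16   1   4   4  57  58  90  90
0.625   1   2   1  -1  26  26  30   1   1   1  15  15  10  16  16   0   0   0  -1  -1  -1  88
0.675  -1  -1  -1  26  30  30  30  23   1   1   1   1   1  -1  -1  -1  -1  -1  -1  -1  -1  -1
0.725  18  17  -1  30  30  30  26  20   1   1   1   0  -1  -1  -1  -1  -1  -1  -1  -1  -1  -1
0.775  18  -1  -1  29  26  26  16  12  12  12  -1  -1  -1  -1  -1  -1  -1  -1  -1  -1  -1  -1
0.825  17 
[... 1131 characters left out ...]
15  10  16  16   1   1   1  -1  57  55  -1
0.675   7  14  16  26  30  30  30  23   1   0   1   1   1   1   1   1   1  -1  69  65  -1  -1
0.725  17  17   0  30  30  30  26  22   1   1   2   2  60  63   0  -1  62  67  67  -1  -1  -1
0.775  18  17  -1  29  26  26  15  12  12  12   2   2   1  59  56  57  59  -1  -1  -1  -1  -1
0.825  17  12  -1  -1  15  14   1  12  12  12   1  -1  43  45  50  -1  -1  -1  -1  -1  -1  -1
0.875  18  13   1   1   1   1   1   0  12  12  -1  38  42  -1  -1  -1  -1  -1  -1  -1  -1  -1
0.925  23  16   1   1   1   1  31  32  -1  28  33  34  -1  -1  -1  -1  -1  -1  -1  -1  -1  -1
0.975  16   8   1   1   1   0  -1  26  23  26  -1  -1  -1  -1  -1  -1  -1  -1  -1  -1  -1  -1
```

Request:
play_rows(fingers=0, plan="-2.5 -2.4 -1 0.1; -5.3 -4.9 -2 0.2; -8.1 -7.5 -3 0.32; -10.9 -10.1 -4 0.44; -13.7 -12.7 -5 0.56; -16.5 -15.3 -5 0.68; -19.3 -17.9 -5 0.8; -22 -20.5 -5 0.92")

```text
clock: 0.77
ee_pos: [0.34, 0.3291, 0.2728]
tool_rot: [0.582, 0.813, 0.0, 0.0]
ft_force: [0.4, -0.1, -0.3]
opening: 0.0379
grasp_force: 0.0
```

```bash
cat >> h.py <<'E'
from scipy.spatial.transform import Rotation as Ro
def to(*ps):
    s=observe();R=Ro.from_quat(s['tool_rot']).as_matrix()
    print('t',round(s['clock'],2),'p',s['ee_pos'].round(4),'yang',round(float(np.arctan2(R[1,1],R[0,1])),3),'F',s['ft_force'].round(1),'q',s['qpos'].round(2),'op',round(s['opening'],4))
    for p in ps:print(p,'->',(100*R.T@(np.array(p)-s['ee_pos'])).round(2))
E
python3 -c "
from h import *
to((.5,.04,.27),(.622,.022,.25))"
```

```text
t 0.77 p [0.34   0.3291 0.2728] yang 0.329 F [ 0.4 -0.1 -0.3] q [ 0.74  0.13  1.91 -0.    1.1   0.41] op 0.0379
(0.5, 0.04, 0.27) -> [-32.53   5.79   0.28]
(0.622, 0.022, 0.25) -> [-38.18  16.75   2.28]
```

Request:
play_rows(plan="-4 0.7 0 0.1; -8 1.4 0 0.2; -12 2.2 0 0.3; -16 2.9 0 0.33; -20 3.6 0 0.33; -24 4.3 0 0.33; -28 5 0 0.33; -32 5.8 0 0.33")

```text
clock: 1.43
ee_pos: [0.4998, 0.0457, 0.2726]
tool_rot: [0.705, 0.709, -0.0, -0.0]
ft_force: [-0.1, 0.2, -0.4]
opening: 0.0005
grasp_force: 0.0
```

```bash
python3 -c "
from h import *
to((.624,.022,.25),(.624,.022,.118))"
```

```text
t 1.43 p [0.4998 0.0457 0.2726] yang 0.005 F [-0.1  0.2 -0.4] q [0.07 0.18 1.85 0.   1.11 0.06] op 0.0005
(0.624, 0.022, 0.25) -> [-2.43 12.41  2.25]
(0.624, 0.022, 0.118) -> [-2.43 12.42 15.45]
```

Request:
play_rows(plan="-0.6 3 0 0; -1.2 6 0 0; -1.8 9 0 0; -2.2 12.4 0 0; -2.2 12.4 3 0; -2.2 12.4 6 0; -2.2 12.4 8 0; -2.2 12.4 8 0")

```text
clock: 2.1
ee_pos: [0.6204, 0.0262, 0.1875]
tool_rot: [0.705, 0.709, -0.003, -0.003]
ft_force: [-0.9, 0.7, 0.5]
opening: 0.0007
grasp_force: 0.0
```

```bash
python3 - <<'E'
from h import *
to((.624,.022,.118))
b=grab_frame('top');a=grab_frame('scene')
im=np.vstack([cv2.resize(b['img'][120:240,200:420],None,fx=2.5,fy=2.5),cv2.resize(a['img'][150:270,210:430],None,fx=2.5,fy=2.5)])
cv2.imwrite('pics/c1.png',im[:,:,::-1])
E
```

```text
t 2.1 p [0.6204 0.0262 0.1875] yang 0.005 F [-0.9  0.7  0.5] q [ 0.02  0.46  1.66 -0.    1.03  0.02] op 0.0007
(0.624, 0.022, 0.118) -> [-0.42  0.42  6.95]
```

View pics/c1.png

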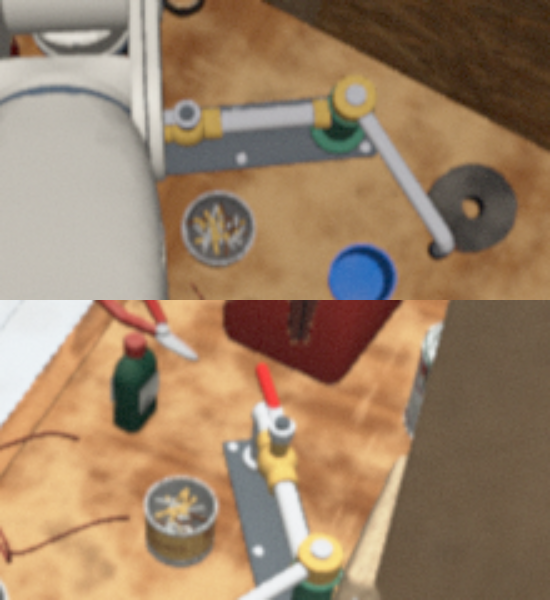

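```bash
python3 - <<'E'
from h import *
import pickle
a0,b0=pickle.load(open('f0.pkl','rb'))
a=grab_frame('scene');w=grab_frame('wrist');s=observe()
c=a['R']@s['ee_pos']+a['t'];print(a['fx']*c[0]/c[2]+a['cx'],a['fy']*c[1]/c[2]+a['cy'],c[2])
print(np.abs(a['img'].astype(int)-a0['img']).sum(-1).__gt__(60).sum(), a['t']-a0['t'])
im=np.hstack([cv2.resize(a['img'],(400,300)),cv2.resize(w['img'],(400,300))])
cv2.imwrite('pics/c2.png',im[:,:,::-1])
E
```

```text
330.0772672198555 163.09101279006848 1.1920075050907983
26319 [0. 0. 0.]
```

View pics/c2.png

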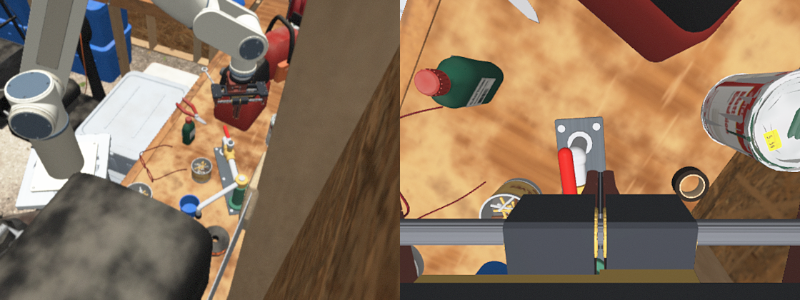

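The scene half shows the gripper above the lever. The wrist half shows the closed fingers at about (600,180), to the right (far side) of the red lever at (567,170), with clear space between. Next I'll go down.

Request:
play_rows(plan="0 0 2 0; 0 0 4 0; 0 0 6 0; 0 0 6.9 0; 0 0 6.9 0")

```text
clock: 2.72
ee_pos: [0.6231, 0.0264, 0.1231]
tool_rot: [0.705, 0.709, -0.001, -0.0]
ft_force: [-0.7, 0.2, 0.5]
opening: 0.0004
grasp_force: 0.0
```

```bash
python3 - <<'E'
from h import *
H=np.array([.597,-.0515]);yaw=.08
def c(th,r,ex=0):
    a=th+yaw;d=np.array([-np.sin(a),np.cos(a)]);n=np.array([np.cos(a),np.sin(a)]) # push side
    h=13.5*abs(n[0])+10*abs(n[1])
    return tuple((H+d*r+n*(.007+h/1000-ex)).round(4))+(.118,)
to(*[c(t,r) for t,r in zip((0,.2,.4,.6,.8,1,1.2,1.3,1.4,1.5,1.57),(.07,)*11)])
E
```

```text
t 2.72 p [0.6231 0.0264 0.1231] yang 0.005 F [-0.7  0.2  0.5] q [ 0.02  0.54  1.7  -0.    0.9   0.02] op 0.0004
(np.float64(0.6126), np.float64(0.02), 0.118) -> [-0.64 -1.05  0.51]
(np.float64(0.5995), np.float64(0.0221), 0.118) -> [-0.42 -2.36  0.52]
(np.float64(0.5856), np.float64(0.0215), 0.118) -> [-0.47 -3.75  0.52]
(np.float64(0.5715), np.float64(0.0179), 0.118) -> [-0.83 -5.16  0.52]
(np.float64(0.5579), np.float64(0.0111), 0.118) -> [-1.5  -6.53  0.52]
(np.float64(0.5457), np.float64(0.0011), 0.118) -> [-2.49 -7.75  0.52]
(np.float64(0.5358), np.float64(-0.0118), 0.118) -> [-3.78 -8.75  0.53]
(np.float64(0.5319), np.float64(-0.0192), 0.118) -> [-4.52 -9.14  0.53]
(np.float64(0.5289), np.float64(-0.027), 0.118) -> [-5.3  -9.45  0.53]
(np.float64(0.5268), np.float64(-0.035), 0.118) -> [-6.09 -9.66  0.53]
(np.float64(0.5258), np.float64(-0.0391), 0.118) -> [-6.5  -9.76  0.53]
```

Request:
play_rows(plan="-0.6 -1 0.3 0; -0.5 -2 0.3 0; -0.5 -3 0.3 0; -0.6 -4 0.3 0; -0.8 -5 0.3 0; -1.2 -6 0.3 0; -1.8 -7 0.3 0; -2.5 -7.8 0.3 0")

```text
clock: 3.38
ee_pos: [0.5445, 0.0009, 0.1209]
tool_rot: [0.705, 0.709, 0.0, -0.0]
ft_force: [3.1, 2.2, 0.0]
opening: 0.0003
grasp_force: 1.3
```

Request:
play_rows(plan="-0.6 -0.5 0 0; -1.2 -1 0 0; -1.8 -1.3 0 0; -2.3 -1.5 0 0; -2.8 -1.7 0 0; -3.2 -1.8 0 0; -3.2 -1.8 0 0; -3.2 -1.8 0 0")

```text
clock: 4.05
ee_pos: [0.5274, -0.0315, 0.1204]
tool_rot: [0.705, 0.709, -0.001, -0.0]
ft_force: [-0.2, 1.0, 0.6]
opening: 0.0003
grasp_force: 0.0
```

```bash
python3 - <<'E'
from h import *
to((.5258,-.0391,.12))
b=grab_frame('top');w=grab_frame('wrist')
im=np.vstack([cv2.resize(b['img'][120:240,200:420],(550,300)),cv2.resize(w['img'],(400,300))[:,:].repeat(1,0) if 0 else np.pad(cv2.resize(w['img'],(400,300)),((0,0),(0,150),(0,0)))])
cv2.imwrite('pics/c3.png',im[:,:,::-1])
E
```

```text
t 4.05 p [ 0.5274 -0.0315  0.1204] yang 0.005 F [-0.2  1.   0.6] q [-0.08  0.43  1.91 -0.    0.8  -0.09] op 0.0003
(0.5258, -0.0391, 0.12) -> [-0.76 -0.16  0.04]
```

View pics/c3.png

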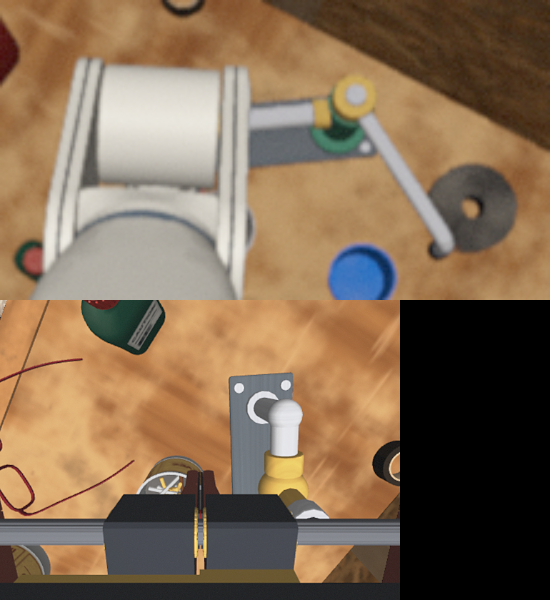

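The tap turned, and the lever is now hidden under the gripper. I'll press on gently to the stop.

Request:
play_rows(plan="-0.2 0 0 0; -0.4 0 0 0; -0.6 0 0 0; -0.8 0 0 0; -0.8 0 0 0")

```text
clock: 4.57
ee_pos: [0.5274, -0.0374, 0.1205]
tool_rot: [0.706, 0.708, 0.001, -0.002]
ft_force: [-0.9, 12.3, -0.4]
opening: 0.0006
grasp_force: 6.4
```

Request:
play_rows(plan="-0.2 0 0 0; -0.2 0 0 0; -0.2 0 0 0")

```text
clock: 4.82
ee_pos: [0.5273, -0.0378, 0.1205]
tool_rot: [0.706, 0.708, 0.001, -0.002]
ft_force: [-0.2, 22.4, 1.5]
opening: 0.0006
grasp_force: 10.8
```

Request:
play_rows(plan="1 0 0 0; 3 0 0 0; 3 0 -4 0; 3 0 -8 0; 0 0 -10 0; -4 0 -10 0; -8 0 -10 0; -12 0 -10 0")

```text
clock: 5.48
ee_pos: [0.5289, -0.1628, 0.2217]
tool_rot: [0.705, 0.709, 0.0, 0.001]
ft_force: [1.3, -1.9, -0.9]
opening: 0.0006
grasp_force: 0.0
```

```bash
python3 - <<'E'
from h import *
to()
a=grab_frame('scene')
cv2.imwrite('pics/c4.png',cv2.resize(a['img'][150:290,230:380],None,fx=4,fy=4)[:,:,::-1])
E
```

```text
t 5.48 p [ 0.5289 -0.1628  0.2217] yang 0.006 F [ 1.3 -1.9 -0.9] q [-0.32  0.32  1.79 -0.    1.03 -0.33] op 0.0006
```

View pics/c4.png

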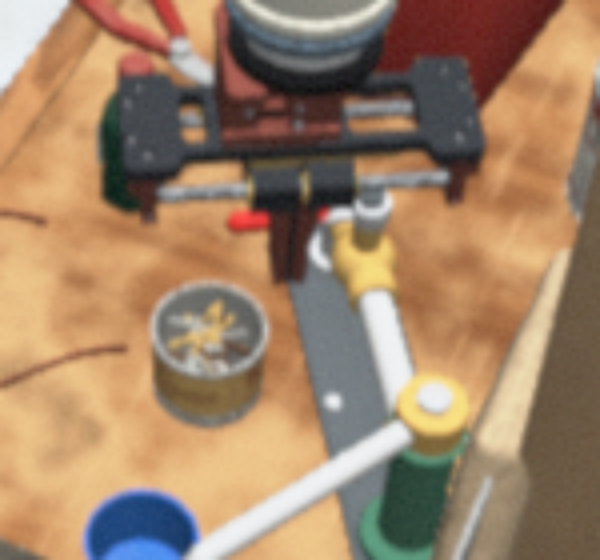

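The lever now lies across the pipe, with its red end at (240,220) pointing toward the robot, so the tap is shut. Next is the spout.

```bash
cat > sp.py <<'E'
from h import *
C=np.array([.6095,-.2105])
def c(a,r=.11,ex=0,z=.122):
    d=-np.array([np.cos(a),np.sin(a)]);n=np.array([np.sin(a),-np.cos(a)])
    h=.0135*abs(n[0])+.010*abs(n[1])
    return tuple((C+d*r+n*(.008+h-ex)).round(4).tolist())+(z,)
E
python3 - <<'E'
from sp import *
to(c(.524,ex=-.03,z=.222),c(.524,ex=-.03),*[c(a) for a in (.524,.45,.4,.35,.3,.25,.2,.15,.12,.085)])
E
```

```text
t 5.53 p [ 0.5291 -0.1691  0.2216] yang 0.003 F [ 0.6 -4.7  1.3] q [-0.33  0.32  1.79 -0.    1.03 -0.33] op 0.0005
(0.541, -0.3118, 0.222) -> [-14.28   1.14   0.03]
(0.541, -0.3118, 0.122) -> [-14.23   1.11  10.03]
(0.526, -0.2858, 0.122) -> [-11.63  -0.38  10.01]
(0.5204, -0.2789, 0.122) -> [-10.94  -0.93  10.01]
(0.5169, -0.274, 0.122) -> [-10.44  -1.28  10.  ]
(0.5137, -0.2689, 0.122) -> [-9.93 -1.6  10.  ]
(0.5108, -0.2636, 0.122) -> [-9.4  -1.89 10.  ]
(0.5081, -0.2581, 0.122) -> [-8.85 -2.16  9.99]
(0.5058, -0.2524, 0.122) -> [-8.28 -2.39  9.99]
(0.5037, -0.2466, 0.122) -> [-7.7  -2.59  9.99]
(0.5026, -0.2431, 0.122) -> [-7.35 -2.7   9.99]
(0.5015, -0.2389, 0.122) -> [-6.93 -2.81  9.98]
```

```bash
python3 - <<'E'
from sp import *
import pickle
a,b=pickle.load(open('f0.pkl','rb'))
for u,v in((330,0),(500,95),(660,185)):print(world(b,200+u/3,120+v/3,0))
v,u=np.mgrid[0:420,0:560];D=b['range_z'];m=D>0
c_=np.stack([(u-b['cx'])/b['fx']*D,(v-b['cy'])/b['fy']*D,D],-1)[m];X=(c_-b['t'])@b['R']
for lo,hi in((.05,.2),(.2,.35),(.35,.5)):
  for y in(-.15,-.25,-.3,-.35,-.4):
    k=(X[:,2]>lo)&(X[:,2]<hi)&(abs(X[:,1]-y)<.02)&(X[:,0]>.63);print(lo,y,X[k,0].min().round(3) if k.any() else None)
E
```

```text
[ 0.75029203 -0.15125649  0.        ]
[ 0.65890014 -0.3007699   0.        ]
[ 0.57335601 -0.43981486  0.        ]
0.05 -0.15 0.732
0.05 -0.25 0.776
0.05 -0.3 0.748
0.05 -0.35 0.719
0.05 -0.4 0.688
0.2 -0.15 0.732
0.2 -0.25 0.776
0.2 -0.3 0.748
0.2 -0.35 0.718
0.2 -0.4 0.689
0.35 -0.15 0.732
0.35 -0.25 0.776
0.35 -0.3 0.747
0.35 -0.35 0.718
0.35 -0.4 0.689
```

Request:
play_rows(plan="-4 0.3 0 0; -8 0.6 0 0; -12 0.9 0 0; -14.3 1.1 0 0; -14.3 1.1 3 0; -14.3 1.1 6.5 0; -14.3 1.1 10 0; -14.3 1.1 10 0")

```text
clock: 6.2
ee_pos: [0.5362, -0.3021, 0.1142]
tool_rot: [0.705, 0.709, -0.002, -0.005]
ft_force: [-1.2, 1.5, -0.7]
opening: 0.0004
grasp_force: 0.0
```

```bash
python3 - <<'E'
from sp import *
to(*[c(a) for a in (.524,.45,.4,.35,.3,.25,.2,.15,.12,.085)])
E
```

```text
t 6.2 p [ 0.5362 -0.3021  0.1142] yang 0.005 F [-1.2  1.5 -0.7] q [-0.53  0.55  1.71 -0.    0.89 -0.54] op 0.0004
(0.526, -0.2858, 0.122) -> [ 1.64 -1.02 -0.76]
(0.5204, -0.2789, 0.122) -> [ 2.33 -1.57 -0.75]
(0.5169, -0.274, 0.122) -> [ 2.82 -1.92 -0.75]
(0.5137, -0.2689, 0.122) -> [ 3.33 -2.24 -0.74]
(0.5108, -0.2636, 0.122) -> [ 3.86 -2.53 -0.73]
(0.5081, -0.2581, 0.122) -> [ 4.41 -2.79 -0.73]
(0.5058, -0.2524, 0.122) -> [ 4.99 -3.02 -0.72]
(0.5037, -0.2466, 0.122) -> [ 5.57 -3.23 -0.72]
(0.5026, -0.2431, 0.122) -> [ 5.92 -3.34 -0.72]
(0.5015, -0.2389, 0.122) -> [ 6.34 -3.44 -0.71]
```

Request:
play_rows(plan="0 0 0 0; 0 0 0 0; 0 0 0 0")

```text
clock: 6.45
ee_pos: [0.5418, -0.3048, 0.1232]
tool_rot: [0.705, 0.709, 0.0, 0.002]
ft_force: [-0.4, -0.7, -0.4]
opening: 0.0006
grasp_force: 0.0
```

```bash
python3 - <<'E'
from sp import *
to(*[c(a) for a in (.524,.4,.3,.25,.2,.15,.12,.085)])
E
```

```text
t 6.45 p [ 0.5418 -0.3048  0.1232] yang 0.005 F [-0.4 -0.7 -0.4] q [-0.53  0.54  1.7  -0.    0.89 -0.54] op 0.0006
(0.526, -0.2858, 0.122) -> [ 1.9  -1.57  0.11]
(0.5169, -0.274, 0.122) -> [ 3.09 -2.48  0.1 ]
(0.5108, -0.2636, 0.122) -> [ 4.13 -3.08  0.1 ]
(0.5081, -0.2581, 0.122) -> [ 4.68 -3.35  0.1 ]
(0.5058, -0.2524, 0.122) -> [ 5.25 -3.58  0.09]
(0.5037, -0.2466, 0.122) -> [ 5.84 -3.78  0.09]
(0.5026, -0.2431, 0.122) -> [ 6.19 -3.89  0.09]
(0.5015, -0.2389, 0.122) -> [ 6.61 -4.    0.09]
```

Settled. I'll push most of the way, to about 0.15 rad, then measure.

Request:
play_rows(plan="1 -0.8 0 0; 1.9 -1.6 0 0; 2.8 -2.3 0 0; 3.7 -2.8 0 0; 4.5 -3.3 0 0; 5.2 -3.6 0 0; 5.6 -3.7 0 0; 5.6 -3.7 0 0")

```text
clock: 7.12
ee_pos: [0.5025, -0.2472, 0.1208]
tool_rot: [0.705, 0.709, -0.0, -0.001]
ft_force: [1.4, -1.2, 1.3]
opening: 0.0008
grasp_force: 0.0
```

Request:
play_rows(plan="0 0 0 0; 0 0 0 0")

```text
clock: 7.28
ee_pos: [0.5028, -0.2481, 0.1204]
tool_rot: [0.705, 0.709, -0.0, -0.0]
ft_force: [-0.3, -0.5, -0.7]
opening: 0.0004
grasp_force: 0.0
```

```bash
python3 - <<'E'
from sp import *
to(c(.12),c(.085))
a=grab_frame('scene');b=grab_frame('top')
A=cv2.resize(a['img'][220:320,230:370],None,fx=4,fy=4);B=cv2.resize(b['img'][130:250,300:440],None,fx=4,fy=4) 
cv2.imwrite('pics/c5.png',cv2.resize(np.vstack([A[:300],B[180:480]]),None,fx=1,fy=1)[:,:,::-1])
E
```

```text
t 7.28 p [ 0.5028 -0.2481  0.1204] yang 0.005 F [-0.3 -0.5 -0.7] q [-0.48  0.47  1.84  0.    0.83 -0.48] op 0.0004
(0.5026, -0.2431, 0.122) -> [ 0.5  -0.02 -0.16]
(0.5015, -0.2389, 0.122) -> [ 0.92 -0.13 -0.16]
```

View pics/c5.png

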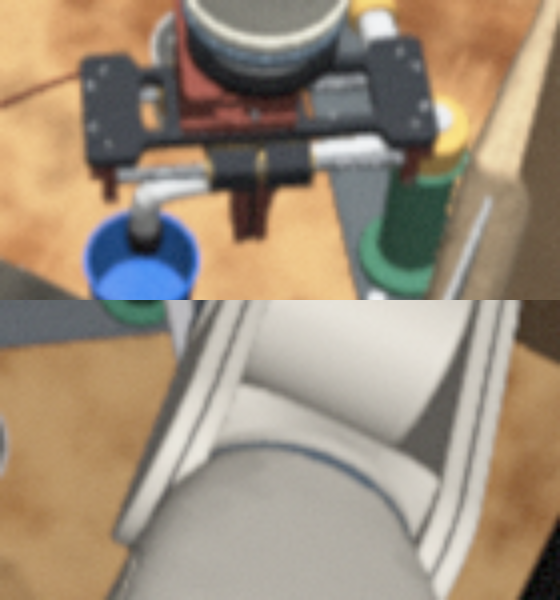

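The spout nozzle (black sleeve, bottom at about crop (145,248)) already hangs near the cup mouth, whose centre is at about (143,250). I'll measure it.

```bash
python3 - <<'E'
from h import *
import pickle
a,b=pickle.load(open('f0.pkl','rb'))
for v in(244,248,252):print(v,world(a,230+145.5/4-.4,220+v/4-.4,.085).round(4))
E
```

```text
244 [ 0.4472 -0.2314  0.085 ]
248 [ 0.4471 -0.2341  0.085 ]
252 [ 0.4469 -0.2367  0.085 ]
```

Request:
play_rows(plan="0.3 0 0 0; 0.6 -0.1 0 0; 0.9 -0.1 0 0; 0.9 -0.1 0 0; 0.9 -0.1 0 0")

```text
clock: 7.8
ee_pos: [0.5018, -0.2389, 0.1206]
tool_rot: [0.705, 0.709, 0.0, -0.0]
ft_force: [0.4, -0.0, -0.3]
opening: 0.0002
grasp_force: 0.0
```

Request:
play_rows(plan="-1 0 0 0; -3 0 0 0; -3 0 -3 0; -3 0 -7 0; -3 -1 -11 0; -3 -3 -14 0; -3 -3 -17 0")

```text
clock: 8.38
ee_pos: [0.4697, -0.2697, 0.2925]
tool_rot: [0.706, 0.709, -0.0, -0.0]
ft_force: [0.1, -1.1, -0.1]
opening: 0.0004
grasp_force: 0.0
```

Request:
play_rows(plan="4 -1 0 0; 8 -2 0 0; 12 -3 0 0; 16 -4 0 0; 20 -5 0 0; 24 -5 0 0; 28 -5 0 0; 32 -5 0 0")

```text
clock: 9.05
ee_pos: [0.4203, 0.0517, 0.2913]
tool_rot: [0.706, 0.709, 0.001, 0.0]
ft_force: [0.8, -0.5, 0.3]
opening: 0.0004
grasp_force: 0.0
```

Request:
play_rows(plan="4 -1 0 0; 8 -2 0 0; 12 -3 0 0; 12 -3 0 0; 12 -3 0 0; 12 -3 0 0")

```text
clock: 9.55
ee_pos: [0.3901, 0.1699, 0.2908]
tool_rot: [0.705, 0.709, -0.0, 0.0]
ft_force: [-0.5, 0.4, -0.4]
opening: 0.0004
grasp_force: 0.0
```

```bash
python3 - <<'E'
from h import *
to()
b=grab_frame('top')
cv2.imwrite('pics/c6.png',cv2.resize(b['img'][120:320,200:420,::-1],None,fx=3,fy=3,interpolation=cv2.INTER_CUBIC))
E
```

```text
t 9.55 p [0.3901 0.1699 0.2908] yang 0.006 F [-0.5  0.4 -0.4] q [ 0.38  0.03  1.97 -0.    1.14  0.38] op 0.0004
```

View pics/c6.png

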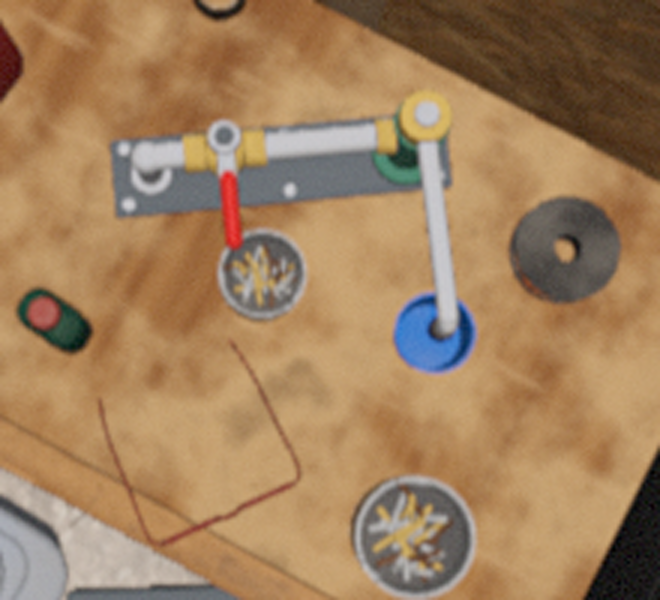

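The lever is across the pipe and shut. The sleeve is at about (438,330), inside the cup mouth centred at (434,332). The tin, spool, bottle and cup haven't moved. I'll do a numeric check, then hand in.

```bash
python3 - <<'E'
from h import *
import pickle
a,b=pickle.load(open('f0.pkl','rb'))
P=lambda u,v,z:world(b,200+(u+.5)/3-.5,120+(v+.5)/3-.5,z)
C=P(426,112,.16);e=P(447,325,.142);d=(e-C)[:2];n=C[:2]+.165*d/np.hypot(*d)
tub=(P(437,220,.148)-C)[:2]
cup=P(434,332,.052)[:2]
print(n,P(438,330,.085),cup,np.hypot(*(n-cup)),np.arctan2(-d[1],-d[0]),np.arctan2(-tub[1],-tub[0]))
t=P(234,244,.135)-P(224,137,.145);print('tap',np.arctan2(-t[0],t[1])-.08)
if np.hypot(*(n-cup))<.012: print(close_job())
E
```

```text
[ 0.4449032  -0.22175452] [ 0.44376786 -0.22283717  0.085     ] [ 0.4446688  -0.22412269] 0.002379743978385306 0.07083802670120107 0.07944223252375668
tap 1.5575289645827104
the job is handed in; nothing more can be done
None
```

The tap is shut (measured at about 1.56 rad, stop at 1.571), the nozzle hangs about 2 mm from the centre of the blue cup, nothing else appears to have moved, and the job is handed in; no verdict came back.

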